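# Set up an enclosure for spraying and start the extraction box

### The arm

A 6-joint arm with a two-finger parallel gripper is mounted at the origin on the work surface. World frame = base frame: x ahead of the robot, y to its left, z up, the work surface at z = 0. Lengths are in m, angles in rad, forces in N, time in s.
With the tool pointing down it reaches from about 0.3 to 0.825 m from the base axis. Payload 5.4 kg.
Tool frame: the origin (TCP) lies midway between the tips of the shut fingers; the grasp point (between the pads) lies 19 mm behind it; z points along the fingers, y is the line along which they close (so a half turn about z gives the same grasp; the last joint's range is limited). The gripper opens to 92 mm and grips with 3 to 60 N. Pads are 20 mm wide; open, the fingers measure 128 mm over their backs; the gripper's body (75 mm by 189 mm) begins 69 mm behind the grasp point.
Start: joints at [-1.432, 0.158, 1.597, -0, 1.386, -0.21], TCP at [0.196, -0.54, 0.215] pointing down, gripper open.
Joint ranges: [-2.91, 2.91], [-0.94, 2.29], [0.18, 2.7], [-1.29, 4.43], [0.17, 2.64], [-3, 3]. Speed limits (rad/s): [2.57, 2.57, 3.14, 3.14, 3.14, 3.14].

### API

Orientations are given as a unit quaternion [w, x, y, z].
In Python, from station import env gives the robot as it stands.
- The arm moves only by the shell command python3 steer.py 'ROWS' [OPENING] [FORCE]. ROWS is a JSON object with one list for each field, all of the same length, 1 to 5, a row being the entries at one place: sx, sy, sz (the shift in units of 25 mm), wx, wy, wz (a rotation vector in units of 0.1 rad); each row shifts and turns the commanded pose from where the row before left it, along the tool's axes as they then stand; what a row does not reach is not made up. A row lasts 1/8 s, in which the tool goes at most 0.0625 m and 0.188 rad, less where a joint would pass 70% of its speed; a pose out of reach is approached as far as the arm can. OPENING is the finger opening in m, set as the command begins (- or left out keeps the last). The fingers move at their own pace and stop on an object; FORCE is the grip in N (left out, the last holds). Time passes only in rows, so rows that do not move let the fingers close. It prints the time, the measured TCP pose, the force, the opening and the grip force at its end. Input that does not fit is refused with a message, and nothing moves.
- env.read_state(): the state, without advancing time (a new reading comes with each control period).
- env.capture(name): name is "side" or "top"; returns the picture (480x640x3 uint8, red, green, blue); there is no depth.
- env.camera_model(name): a dict with "fx", "fy", "cx", "cy" (pixels), "extrinsics" (4x4, takes a point from world to camera coordinates). Camera axes: x right, y up, looking along -z (the intrinsics and any distortion apply to the point x, -y, -z); pixel columns grow to the right and rows downward; lengths in m; the calibration is good to about 2 mm. A picture is of the moment at which its call begins. camera_model takes no time and is no camera call.
- env.close_job(): hands the job in; it is judged then, once.
The state is a dict: "t": time; "q": joint angles; "joint_vel": joint speeds; "joint_torque": joint torques, N m; "ee_pos": TCP position; "tcp_rot": TCP orientation; "contact_force": force on the tool from outside, world axes, zero at the start; "ft_torque": the same for the moment, N m; "gripper_width": finger opening in m; "gripper_force": force on a finger pad.
Only numpy, scipy, OpenCV 4.12 (cv2) and the standard library are available. Lean on these libraries where they do the work, as an engineer would, in place of code of your own. Each camera call takes 0.05 s, during which the arm holds its last target. There are 200 camera calls.

### The job

Get the drilled aluminium enclosure ready for spraying: lay it, drilled face up, balanced close to level on the domed top of the upturned steel cup that stands on the extraction box, and let go of it. Then start the extractor: press its long start bar near the middle so that both ends go fully down evenly together, keep it down for about a second, and let it spring back up. Leave the cup and everything else on the bench where they are, and the enclosure still balanced.

Things in the scene. Friction and masses are not known exactly. Their poses are not given: they have to be found in the camera images.
- enclosure: Closed cast-aluminium project box, plain grey metal, 100 (its x) x 50 (its y) x 25 mm high, 0.12 to 0.2 kg, weight in its middle. Origin: centre of its underside; z up through the drilled face. Starts flat on the bench, drilled face (four dark round holes) up, left or right of the extraction box, any yaw. Grip it across its 50 mm width.
- extractor: Desktop downdraft extraction box, grey steel, fixed: 270 (x) x 280 (y) x 70 mm high. Origin: centre of its underside; x points from the start bar to the rear duct stub, z up. Its top is a flat slatted steel grille, 70 mm above the bench, carrying the cup and a paint pot; the start bar lies along its robot-side edge (x below -72 mm) over a ledge 48 mm high.
- cup: Upturned stainless-steel round-bottomed cup, loose, 0.25 kg, 95 mm across at its rim and 91 mm high, standing rim down on the grille. Origin: centre of its rim plane, z up. Its top is a half ball of 45 mm radius. A box laid on it rocks like on a ball: it settles tilted by roughly 1.8 degrees for each mm its centre is off the top.
- cup_top (a point): The highest point of the cup's dome, 161 mm above the bench; z up.
- start_bar (a joint): Hinge of the start bar, rad: 0 up, 0.22 fully down on its stop. The bar: plain aluminium plate 200 mm long (along the extraction box's y) x 54 x 8 mm, black end caps, hinged along its rear (grille-side) long edge, free edge towards the robot. Spring return: pressed at bar_mid, about 1.5 N starts it and 7 N puts it fully down, bar_mid then 7.5 mm lower.
- bar_rock (a joint): How far the bar rocks end to end, rad: 0 level, positive with its left (+y) end high. It is sprung to level (14 N m per rad), so a push off the middle sends that end down farther than the other: 10 N at 30 mm off the middle rocks it by 0.021, which makes the ends differ by 4 mm.
- bar_mid (a point): Point on the bar's top face, on its middle groove, halfway between its ends: the place to press. 34 mm from the hinge line, 20 mm from the free edge, 72 mm above the bench when the bar is up. Axes as the extraction box's while the bar is up.
- bar_end_left (a point): Point on the same groove line, at the left (+y) end of the bar, 98 mm from bar_mid.
- bar_end_right (a point): Point on the same groove line, at the right (-y) end of the bar, 98 mm from bar_mid.
- sanding_block: Bystander: wooden sanding block with cork sole, 110 x 62 x 31 mm, on the bench on the other side of the extraction box from the enclosure. Origin: centre of its underside.
- paint_pot: Bystander: small glass paint jar with white cap, 36 mm across, 45 mm high, on a rear corner of the grille. Origin: centre of its base.
- paint_pot2: Bystander: amber glass paint jar, 44 mm across, 55 mm high, on the bench. Origin: centre of its base.
- glue_bottle: Bystander: white glue bottle, 40 mm across, 95 mm high, on the bench. Origin: centre of its base.
- spray_can: Bystander: yellow spray can, 62 mm across, 195 mm high, on the bench. Origin: centre of its base.
- solvent_tin: Bystander: flat dark tin with red cap, 30 x 66 mm and 135 mm high, on the bench. Origin: centre of its base.
- screwdriver: Bystander: screwdriver with blue handle, 190 mm long, lying on the bench.

How it is judged:
By the outcome, as a careful person would: the job done as asked, in the order asked, and still so for the second after the job is handed in, with the robot touching nothing.
It also fails if it takes over 58 s, if anything falls off the work surface, if the arm or the gripper's body presses on something with over 40 N, if the wrist force passes 120 N, or if a joint passes its speed limit or range.

## Working session

There is one attempt and no reset: what is moved stays moved. The work goes in short steps, Python scripts to look and compute and a shell command to move; the robot and the scene stay as the last step left them, time stands still between calls to the robot, and variables do not carry over. Pictures are saved under pics/ and viewed, at most 10 in all, crops included, and the job is handed in when it is done.

```bash
ls; mkdir -p pics; python3 - <<'E'
from station import env
import cv2
for n in("top","side"):
    im=env.capture(n); cv2.imwrite(f"pics/{n}0.png",im[:,:,::-1]); m=env.camera_model(n); print(m)
s=env.read_state(); print(s["ee_pos"],s["tcp_rot"],s["t"])
E
```

```text
pics
station.py
steer.py
{'fx': 442.4505607823668, 'fy': 442.4505607823668, 'cx': 322.7166556144238, 'cy': 240.3959009532819, 'extrinsics': array([[-0.01352909, -0.99985109,  0.01071223,  0.00117136],
       [ 0.99688464, -0.01265487,  0.07785161, -0.5982112 ],
       [-0.07770445,  0.01173212,  0.99690741, -1.15753817],
       [ 0.        ,  0.        ,  0.        ,  1.        ]])}
{'fx': 509.88144105640964, 'fy': 509.88144105640964, 'cx': 314.7020034986143, 'cy': 235.7179880952728, 'extrinsics': array([[-0.71314852, -0.70090056, -0.01255354,  0.39609787],
       [ 0.47915508, -0.50044322,  0.72108737, -0.35315385],
       [-0.51169287,  0.5082273 ,  0.69273041, -1.04104367],
       [ 0.        ,  0.        ,  0.        ,  1.        ]])}
[ 0.19642797 -0.5398023   0.21371568] [-8.51831649e-04  9.84829750e-01  1.73521287e-01  3.94352098e-05] 0.1
```

View pics/top0.png

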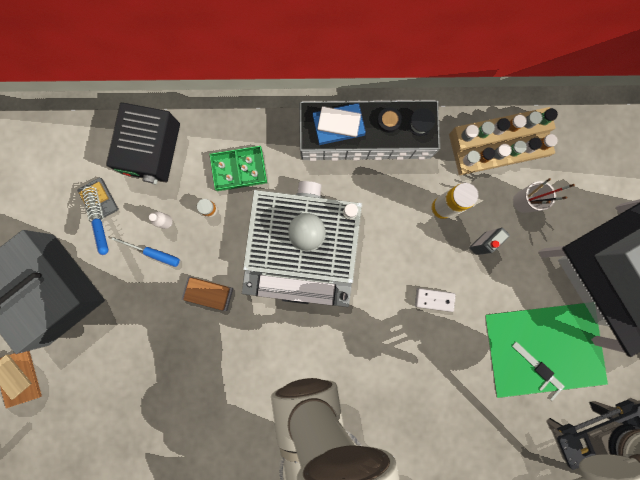

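View pics/side0.png

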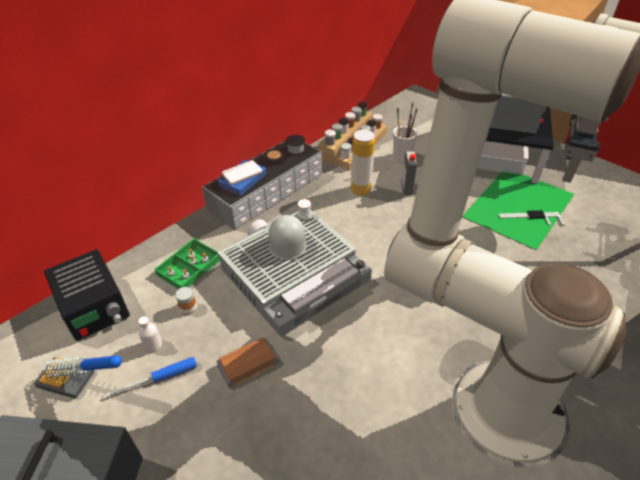

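The top view shows the enclosure near (436,300), right of the extractor. The cup dome is at about (307,232) and the start bar at about (297,289). In the side view the arm hides the enclosure. I'll enlarge these areas.

```bash
python3 - <<'E'
import cv2,numpy as np
t=cv2.imread("pics/top0.png"); s=cv2.imread("pics/side0.png")
a=cv2.resize(t[180:312,238:370],None,fx=6,fy=6,interpolation=cv2.INTER_CUBIC)[:600]
cv2.imwrite("pics/a.png",cv2.resize(t[212:312,238:370],None,fx=6,fy=6,interpolation=cv2.INTER_CUBIC))
b=cv2.resize(t[280:320,408:464],None,fx=10,fy=10,interpolation=cv2.INTER_CUBIC)
cv2.imwrite("pics/b.png",b)
cv2.imwrite("pics/c.png",cv2.resize(s[205:330,215:375],None,fx=4.8,fy=4.8,interpolation=cv2.INTER_CUBIC))
E
```

```text
(no output)
```

View pics/a.png

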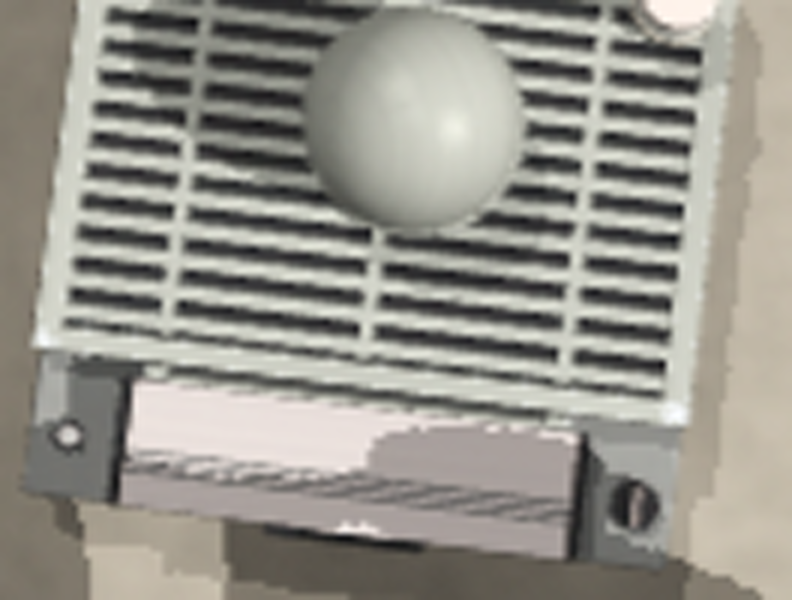

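View pics/b.png

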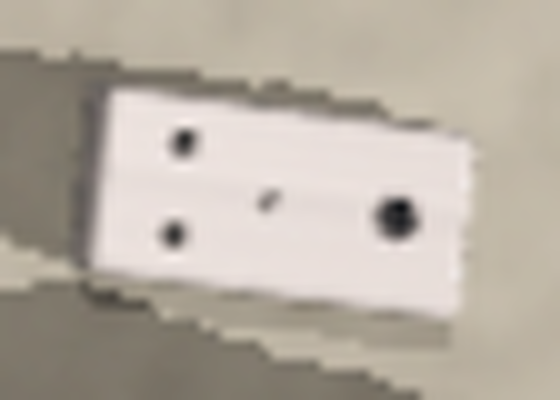

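View pics/c.png

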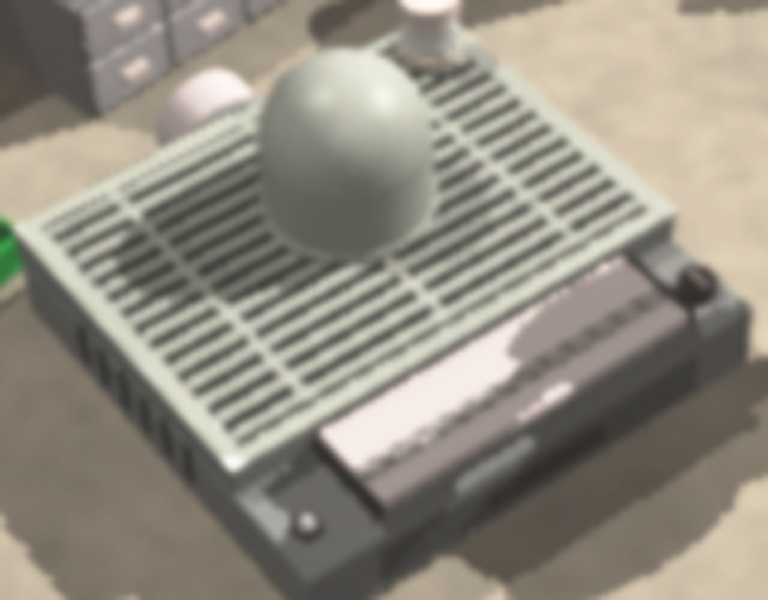

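The enlarged top crop puts the dome outline at u 303–525, v 8–235. The bar plate corners are about (133,380), (583,435), (570,560) and (120,502), with the groove running from (124,468) to (574,510). The enclosure's top corners in its crop are (108,90), (472,137), (460,315) and (92,268). In the side crop the dome's top is at v≈48 and its flanks at u 258/437. Next I'll fit the poses.

```bash
cat >h.py <<'E'
import numpy as np
from station import env
from scipy.optimize import least_squares
M={n:env.camera_model(n) for n in("top","side")}
def proj(n,P):
    m=M[n];P=np.atleast_2d(P);c=P@m["extrinsics"][:3,:3].T+m["extrinsics"][:3,3]
    return np.c_[m["cx"]+m["fx"]*c[:,0]/-c[:,2], m["cy"]+m["fy"]*-c[:,1]/-c[:,2]]
def ray(n,uv,z):
    m=M[n];R=m["extrinsics"][:3,:3];t=m["extrinsics"][:3,3];o=-R.T@t
    d=R.T@np.array([(uv[0]-m["cx"])/m["fx"],-(uv[1]-m["cy"])/m["fy"],-1]);return o+d*(z-o[2])/d[2]
def full(p,s,o): return (np.array(p,float)+.5)/s-.5+np.array(o)
def fit(n,uv,loc,x0):
    def w(x): 
        c,s=np.cos(x[2]),np.sin(x[2]);return np.c_[x[0]+c*loc[:,0]-s*loc[:,1],x[1]+s*loc[:,0]+c*loc[:,1],loc[:,2]]
    return least_squares(lambda x:(proj(n,w(x))-uv).ravel(),x0)
_a=np.linspace(0,2*np.pi,73);_p=np.linspace(0,np.pi/2,40)
CUP=np.vstack([np.c_[.0475*np.cos(_a),.0475*np.sin(_a),0*_a+.07]]+[np.c_[.045*np.cos(e)*np.cos(_a),.045*np.cos(e)*np.sin(_a),0*_a+.116+.045*np.sin(e)] for e in _p])
def cupext(n,xy):
    q=proj(n,CUP+np.array([*xy,0]));return np.r_[q.min(0),q.max(0)]
E
python3 - <<'E'
from h import *
e=full([(108,90),(472,137),(460,315),(92,268)],10,(408,280))
L=np.array([(.05,.025,.025),(-.05,.025,.025),(-.05,-.025,.025),(.05,-.025,.025)])
r=fit("top",e,L,[.46,-.27,np.pi/2]);print("encl",r.x,np.degrees(r.x[2]),np.abs(r.fun).max())
tl=np.r_[full((303,8),6,(238,212)),full((525,235),6,(238,212))]
sl=np.r_[full((258,48),4.8,(215,205)),full((437,258),4.8,(215,205))]
rt=least_squares(lambda x:cupext("top",x)-tl,[.6,.03],diff_step=1e-4);rs=least_squares(lambda x:cupext("side",x)-sl,[.6,.03],diff_step=1e-4)
print("cup",rt.x,rt.fun,rs.x,rs.fun)
b=full([(133,380),(583,435),(570,560),(120,502),(124,468),(574,510)],6,(238,212))
print([ray("top",p,.072) for p in b])
s=full([(320,435),(622,258),(692,312),(380,512)],4.8,(215,205)); print([ray("side",p,.072) for p in s])
g=full([(42,340),(675,412)],6,(238,212));print("grille",[ray("top",p,.07) for p in g])
g=full([(232,465),(675,212)],4.8,(215,205));print("grille",[ray("side",p,.07) for p in g])
E
```

```text
encl [ 0.43688772 -0.30373833  1.40792973] 80.66843129241201 18.848241107324043
cup [0.61501754 0.03460864] [-0.15405699 -0.36889497  0.1617399   0.38019212] [0.61733274 0.03494902] [-0.3430196  -0.69257429  0.35159234  0.60599535]
[array([0.50849721, 0.15496897, 0.072     ]), array([ 0.4827128 , -0.03515409,  0.072     ]), array([ 0.43032383, -0.02884931,  0.072     ]), array([0.45728036, 0.16056871, 0.072     ]), array([0.47151459, 0.15885329, 0.072     ]), array([ 0.45124009, -0.03085871,  0.072     ])]
[array([0.50746414, 0.15704966, 0.072     ]), array([ 0.48168291, -0.02961667,  0.072     ]), array([ 0.43139725, -0.02618236,  0.072     ]), array([0.45350112, 0.16902322, 0.072     ])]
grille [array([0.52594344, 0.19373913, 0.07      ]), array([ 0.49185015, -0.07444247,  0.07      ])]
grille [array([0.52540567, 0.19745905, 0.07      ]), array([ 0.48520461, -0.0748355 ,  0.07      ])]
```

```bash
cat >>h.py <<'E'
def delta(target,yaw):
    from scipy.spatial.transform import Rotation as Ro
    s=env.read_state();q=np.array(s["tcp_rot"]);R=Ro.from_quat(q[[1,2,3,0]]);m=R.as_matrix()
    p=np.array(s["ee_pos"]);psi=np.arctan2(m[1,0],m[0,0])
    T=Ro.from_matrix(np.array([[np.cos(yaw),np.sin(yaw),0],[np.sin(yaw),-np.cos(yaw),0],[0,0,-1]]))
    print("t",s["t"],"pos",p.round(4),"yaw",psi.round(4),"d_tool",(m.T@(np.array(target)-p)).round(4),"rotvec",(R.inv()*T).as_rotvec().round(4),"F",np.round(s["contact_force"],2),"w",s["gripper_width"],"q",np.round(s["q"],2))
E
python3 - <<'E'
from h import *
e=full([(108,90),(472,137),(460,315),(92,268)],10,(408,280))
L=np.array([(.05,-.025,.025),(-.05,-.025,.025),(-.05,.025,.025),(.05,.025,.025)])
r=fit("top",e,L,[.46,-.27,np.pi/2]);print("encl",r.x,np.degrees(r.x[2]),np.abs(r.fun).max())
x,y,a=r.x
delta((x,y,.12),a)
E
```

```text
encl [ 0.43673117 -0.3037184   1.43550377] 82.24830762744969 0.7872046505389108
t 0.1 pos [ 0.1964 -0.5398  0.2137] yaw 0.3488 d_tool [ 0.3065 -0.1396  0.0941] rotvec [-0.0013 -0.0012 -1.0867] F [0.45 0.25 0.47] w 0.09169150692042838 q [-1.43  0.16  1.6   0.    1.39 -0.21]
```

Units first: shifts go in units of 25 mm and turns go in units of 0.1 rad. So 0.05 m is 2, -0.023 m is -0.92.

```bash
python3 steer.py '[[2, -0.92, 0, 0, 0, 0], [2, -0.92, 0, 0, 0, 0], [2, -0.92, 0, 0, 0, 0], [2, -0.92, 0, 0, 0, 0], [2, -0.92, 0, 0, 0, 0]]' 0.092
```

```text
refused: ROWS must be an object with one list for each field. Nothing was moved.
```

Refused on format, not on reach. It needs an object with one list for each field.

```bash
python3 steer.py '{"sx":[2, 2, 2, 2, 2], "sy":[-0.92, -0.92, -0.92, -0.92, -0.92], "sz":[0, 0, 0, 0, 0], "wx":[0, 0, 0, 0, 0], "wy":[0, 0, 0, 0, 0], "wz":[0, 0, 0, 0, 0]}' 0.092; python3 steer.py '{"sx":[2.24, 0, 0, 0, 0], "sy":[-0.984, 0, 0, 0, 0], "sz":[0, 1.2, 1.2, 1.2, 0], "wx":[0, 0, 0, 0, 0], "wy":[0, 0, 0, 0, 0], "wz":[0, -1.8, -1.8, -1.8, -1.8]}'; python3 steer.py '{"sx":[0, 0, 0, 0], "sy":[0, 0, 0, 0], "sz":[0, 0, 0, 0], "wx":[0, 0, 0, 0], "wy":[0, 0, 0, 0], "wz":[-1.8, -1.8, 0, 0]}'; python3 - <<'E'
from h import *
delta((.4367,-.3037,.006),1.4355)
import cv2
cv2.imwrite("pics/g.png",cv2.resize(env.capture("top")[250:350,380:500,::-1],None,fx=6,fy=6))
E
```

```text
t: 0.72
ee_pos: [0.393, -0.3452, 0.2143]
tcp_rot: [-0.0, 0.985, 0.173, -0.0]
contact_force: [-0.3, -0.9, -0.4]
gripper_width: 0.0919
gripper_force: 0.0
t: 1.35
ee_pos: [0.4345, -0.3025, 0.1211]
tcp_rot: [-0.003, 0.859, 0.512, -0.001]
contact_force: [-0.3, 0.3, 1.1]
gripper_width: 0.0922
gripper_force: 0.0
t: 1.85
ee_pos: [0.4363, -0.3045, 0.1244]
tcp_rot: [-0.0, 0.756, 0.654, 0.0]
contact_force: [0.1, 0.5, -0.3]
gripper_width: 0.0917
gripper_force: 0.0
t 1.85 pos [ 0.4363 -0.3045  0.1244] yaw 1.4258 d_tool [0.0008 0.0004 0.1184] rotvec [-0.0003 -0.0002 -0.0097] F [ 0.12  0.53 -0.32] w 0.09170556913939482 q [-0.84  0.14  1.81  0.    1.2  -0.69]
```

View pics/g.png

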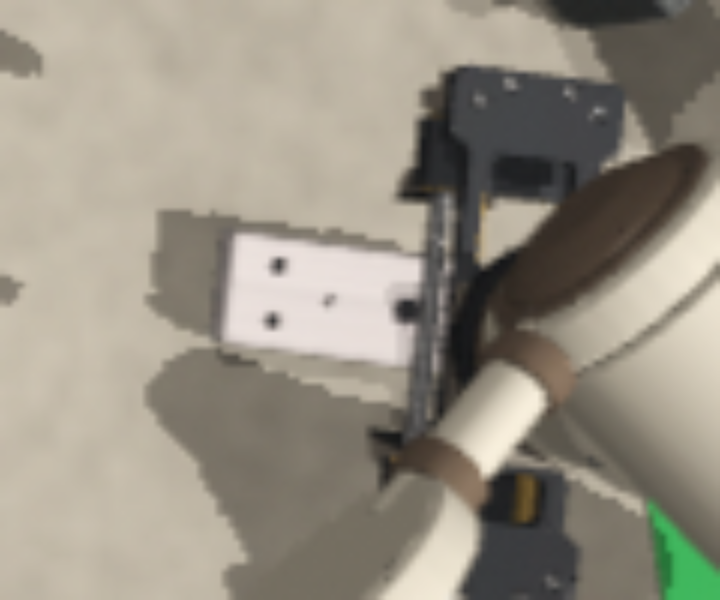

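The picture shows the open gripper straddling the enclosure's width. Perspective shifts it outward, because it is still 0.12 m up. I'll descend and grip.

In the tool's units: 0.04 m is 1.6, 0.028 m is 1.12, -0.01 rad is -0.1.

```bash
python3 steer.py '{"sx":[0.032, 0, 0, 0, 0], "sy":[0.016, 0, 0, 0, 0], "sz":[1.6, 1.6, 1.12, 0.4, 0], "wx":[0, 0, 0, 0, 0], "wy":[0, 0, 0, 0, 0], "wz":[-0.1, 0, 0, 0, 0]}'; python3 steer.py '{"sx":[0, 0, 0, 0, 0], "sy":[0, 0, 0, 0, 0], "sz":[0, 0, 0, 0, 0], "wx":[0, 0, 0, 0, 0], "wy":[0, 0, 0, 0, 0], "wz":[0, 0, 0, 0, 0]}' 0.04 25;python3 steer.py '{"sx":[0, 0, 0], "sy":[0, 0, 0], "sz":[0, 0, 0], "wx":[0, 0, 0], "wy":[0, 0, 0], "wz":[0, 0, 0]}'; python3 - <<'E'
from h import *
delta((.4367,-.3037,.15),1.4355)
E
```

```text
t: 2.52
ee_pos: [0.4368, -0.3038, 0.0066]
tcp_rot: [-0.0, 0.752, 0.659, -0.0]
contact_force: [0.5, 1.0, -0.3]
gripper_width: 0.0919
gripper_force: 0.0
t: 3.15
ee_pos: [0.4369, -0.3039, 0.0068]
tcp_rot: [0.0, 0.752, 0.659, -0.0]
contact_force: [-0.4, 0.2, 1.8]
gripper_width: 0.0499
gripper_force: 24.9
t: 3.52
ee_pos: [0.4369, -0.3039, 0.0068]
tcp_rot: [0.0, 0.752, 0.659, 0.0]
contact_force: [-0.7, 0.2, 2.6]
gripper_width: 0.05
gripper_force: 24.9
t 3.525 pos [ 0.4369 -0.3039  0.0068] yaw 1.4388 d_tool [ 0.0002 -0.0002 -0.1432] rotvec [0.0001 0.0001 0.0033] F [-0.67  0.19  2.59] w 0.05000169239552761 q [-0.83  0.32  1.86  0.    0.96 -0.7 ]
```

In the tool's units: -0.06 m is -2.4, -0.05 m is -2.

```bash
python3 steer.py '{"sx":[0, 0, 0, 0, 0], "sy":[0, 0, 0, 0, 0], "sz":[-0.8, -2, -2.4, -2.4, -2], "wx":[0, 0, 0, 0, 0], "wy":[0, 0, 0, 0, 0], "wz":[0, 0, 0, 0, 0]}' - 40; python3 steer.py '{"sx":[0, 0], "sy":[0, 0], "sz":[0, 0], "wx":[0, 0], "wy":[0, 0], "wz":[0, 0]}'; python3 - <<'E'
from h import *
delta((.616,.0348,.245),1.44)
E
```

```text
t: 4.15
ee_pos: [0.4368, -0.3038, 0.2485]
tcp_rot: [0.0, 0.752, 0.659, 0.0]
contact_force: [0.5, -0.5, -1.9]
gripper_width: 0.0496
gripper_force: 39.9
t: 4.4
ee_pos: [0.4363, -0.3032, 0.2448]
tcp_rot: [-0.001, 0.752, 0.659, 0.0]
contact_force: [-0.5, 0.0, -3.5]
gripper_width: 0.0501
gripper_force: 39.9
t 4.4 pos [ 0.4363 -0.3032  0.2448] yaw 1.4388 d_tool [3.587e-01 1.337e-01 1.000e-04] rotvec [-0.002  -0.0018 -0.0012] F [-0.51  0.03 -3.5 ] w 0.05009408086891809 q [-0.84  0.03  1.68  0.    1.44 -0.7 ]
```

```bash
python3 steer.py '{"sx":[0.8, 1.8, 1.8, 1.8, 1.8], "sy":[0.296, 0.672, 0.672, 0.672, 0.672], "sz":[0, 0, 0, 0, 0], "wx":[0, 0, 0, 0, 0], "wy":[0, 0, 0, 0, 0], "wz":[0, 0, 0, 0, 0]}'; python3 steer.py '{"sx":[1.8, 1.8, 1.8, 0.948, 0], "sy":[0.672, 0.672, 0.672, 0.348, 0], "sz":[0, 0, 0, 0, 0], "wx":[0, 0, 0, 0, 0], "wy":[0, 0, 0, 0, 0], "wz":[0, 0, 0, 0, 0]}'; python3 steer.py '{"sx":[0, 0, 0, 0], "sy":[0, 0, 0, 0], "sz":[0.8, 0.8, 0, 0], "wx":[0, 0, 0, 0], "wy":[0, 0, 0, 0], "wz":[0, 0, 0, 0]}'; python3 - <<'E'
from h import *
delta((.616,.0348,.18),1.44)
import cv2
for n in("top","side"):cv2.imwrite(f"pics/{n}1.png",env.capture(n)[:,:,::-1])
t=cv2.imread("pics/top1.png")[185:285,240:380];s=cv2.imread("pics/side1.png")[150:270,215:375]
cv2.imwrite("pics/d.png",np.vstack([cv2.resize(t,(420,300),interpolation=2),cv2.resize(s,(400,300),interpolation=2)[:, :].copy() if 0 else cv2.resize(s,(420,300),interpolation=2)]))
cv2.imwrite("pics/d.png",cv2.resize(t,(798,570),interpolation=2))
cv2.imwrite("pics/d2.png",cv2.resize(s,(800,600),interpolation=2))
E
```

```text
t: 5.03
ee_pos: [0.5363, -0.1134, 0.2433]
tcp_rot: [-0.002, 0.752, 0.659, -0.001]
contact_force: [0.5, -0.8, -1.8]
gripper_width: 0.0492
gripper_force: 39.9
t: 5.65
ee_pos: [0.6155, 0.0358, 0.2431]
tcp_rot: [-0.002, 0.751, 0.66, -0.002]
contact_force: [0.3, 0.2, -1.0]
gripper_width: 0.0498
gripper_force: 39.9
t: 6.15
ee_pos: [0.6165, 0.0336, 0.2065]
tcp_rot: [-0.0, 0.752, 0.659, -0.0]
contact_force: [-0.1, 0.1, -1.3]
gripper_width: 0.0492
gripper_force: 39.9
t 6.15 pos [0.6165 0.0336 0.2065] yaw 1.4381 d_tool [ 0.0011 -0.0007  0.0265] rotvec [-0.0001  0.     -0.0019] F [-0.12  0.12 -1.25] w 0.049180050006652515 q [-0.14  0.27  1.48 -0.    1.39 -0.01]
```

View pics/d.png

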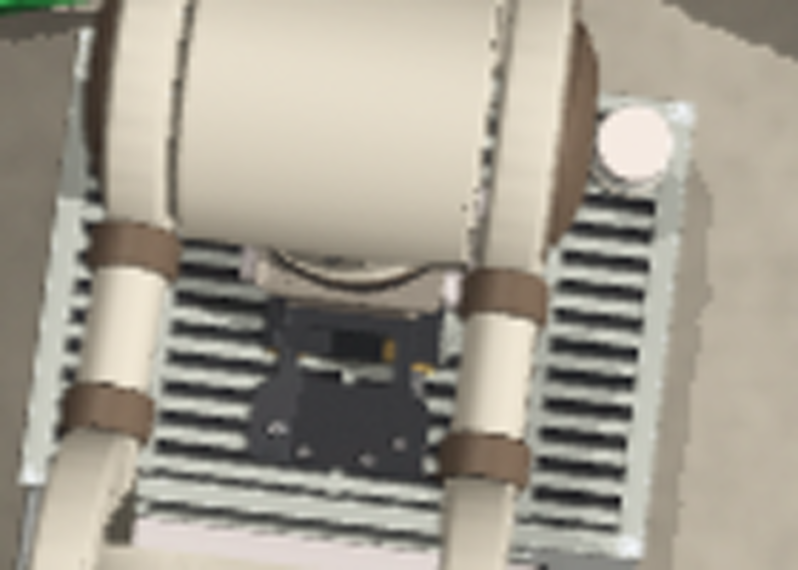

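View pics/d2.png

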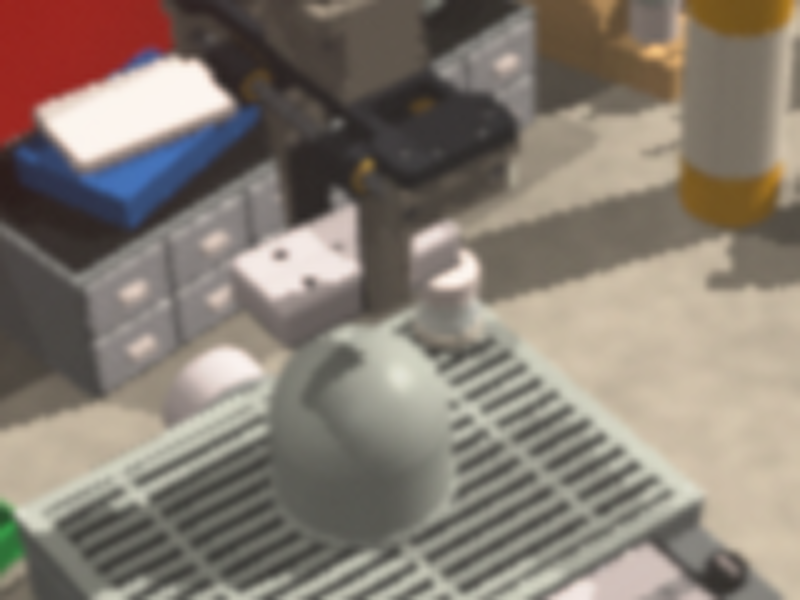

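The top view of the held box is blocked by the arm. The side crop shows its +y end, with top corners at about (235,268) and (280,300), the near bottom corner at about (285,342), and the hole centres at (281,255) and (311,281). The −y end's right edge is at about u=459. I'll compare these with a prediction.

```bash
python3 - <<'E'
from h import *
c=(.6165,.0336);a=1.4381;z=.1997
L=np.array([(.05,-.025,.025),(.05,.025,.025),(.05,.025,0),(.05,-.025,0),(-.05,.025,.025),(-.05,.025,0),(-.05,-.025,.025)])
w=np.c_[c[0]+np.cos(a)*L[:,0]-np.sin(a)*L[:,1],c[1]+np.sin(a)*L[:,0]+np.cos(a)*L[:,1],z+L[:,2]]
P=lambda w:((proj("side",w)-(215,150)+.5)*5-.5).round(1)
print("box TLfar,TLnear,BLnear,BLfar,TRnear,BRnear,TRfar\n",P(w))
x=np.array([np.cos(a),np.sin(a),0]);print("px per 10mm along x",P(w[:1]+.01*x)-P(w[:1]),"y",P(w[:1]+.01*np.array([-x[1],x[0],0]))-P(w[:1]))
# holes: local positions from picture b
for h in[(183,142),(173,234),(269,200),(396,218)]:
    p=ray("top",full(h,10,(408,280)),.025)-np.array([.4367,-.3037,0]);b=1.4355
    l=np.array([np.cos(b)*p[0]+np.sin(b)*p[1],-np.sin(b)*p[0]+np.cos(b)*p[1]]);l
    g=np.array([c[0]+np.cos(a)*l[0]-np.sin(a)*l[1],c[1]+np.sin(a)*l[0]+np.cos(a)*l[1],z+.025]);print("hole",l.round(4),P(g))
for xy in[(.615,.0346),(.6173,.0349)]:print(((cupext("side",xy).reshape(2,2)-(215,150)+.5)*5-.5).round(1).tolist())
E
```

```text
box TLfar,TLnear,BLnear,BLfar,TRnear,BRnear,TRfar
 [[230.2 258.6]
 [291.6 314.4]
 [295.4 355.6]
 [234.8 299.6]
 [468.1 226.1]
 [469.3 267. ]
 [404.7 174.3]]
px per 10mm along x [[-18.2   8.8]] y [[12.  10.9]]
hole [ 0.028  -0.0126] [[284.9 252.9]]
hole [0.0281 0.0118] [[314.8 279.7]]
hole [ 0.0037 -0.0002] [[343.1 245.3]]
hole [-0.0302  0.0004] [[402.8 217. ]]
[[270.8, 323.4], [460.7, 548.8]]
[[267.2, 321.5], [457.1, 546.8]]
```

In the tool's units: -0.0005 m is -0.02, 0.0001 m is 0.004.

```bash
python3 steer.py '{"sx":[0.004, 0, 0, 0, 0], "sy":[-0.02, 0, 0, 0, 0], "sz":[0.6, 0.48, 0.32, 0, 0], "wx":[0, 0, 0, 0, 0], "wy":[0, 0, 0, 0, 0], "wz":[0, 0, 0, 0, 0]}'; python3 steer.py '{"sx":[0, 0], "sy":[0, 0], "sz":[0.04, 0], "wx":[0, 0], "wy":[0, 0], "wz":[0, 0]}'; python3 steer.py '{"sx":[0, 0], "sy":[0, 0], "sz":[0.04, 0], "wx":[0, 0], "wy":[0, 0], "wz":[0, 0]}';python3 steer.py '{"sx":[0, 0], "sy":[0, 0], "sz":[0.028, 0], "wx":[0, 0], "wy":[0, 0], "wz":[0, 0]}'; python3 - <<'E'
from h import *
delta((.616,.0338,.168),1.44)
E
```

```text
t: 6.88
ee_pos: [0.6164, 0.0343, 0.1719]
tcp_rot: [0.0, 0.752, 0.659, 0.0]
contact_force: [-0.6, 0.4, -1.4]
gripper_width: 0.0499
gripper_force: 39.9
t: 7.12
ee_pos: [0.6163, 0.0343, 0.1709]
tcp_rot: [0.0, 0.752, 0.659, 0.0]
contact_force: [0.4, -0.3, -1.1]
gripper_width: 0.0499
gripper_force: 39.9
t: 7.38
ee_pos: [0.6161, 0.0343, 0.1696]
tcp_rot: [-0.0, 0.752, 0.659, -0.0]
contact_force: [-0.2, -0.3, -1.3]
gripper_width: 0.0496
gripper_force: 39.9
t: 7.62
ee_pos: [0.6161, 0.0343, 0.1688]
tcp_rot: [-0.0, 0.752, 0.659, -0.0]
contact_force: [0.3, 0.9, -2.1]
gripper_width: 0.0497
gripper_force: 39.9
t 7.625 pos [0.6161 0.0343 0.1688] yaw 1.4388 d_tool [-0.0005 -0.      0.0008] rotvec [-0.0001 -0.     -0.0012] F [ 0.3   0.92 -2.12] w 0.04970069531460405 q [-0.14  0.3   1.52  0.    1.32 -0.01]
```

In the tool's units: 0.0005 m is 0.02, -0.0004 m is -0.016.

```bash
python3 steer.py '{"sx":[-0.016, 0, 0], "sy":[0, 0, 0], "sz":[0.02, 0, 0], "wx":[0, 0, 0], "wy":[0, 0, 0], "wz":[0, 0, 0]}'; python3 steer.py '{"sx":[0, 0, 0], "sy":[0, 0, 0], "sz":[0.02, 0, 0], "wx":[0, 0, 0], "wy":[0, 0, 0], "wz":[0, 0, 0]}';python3 steer.py '{"sx":[0, 0, 0], "sy":[0, 0, 0], "sz":[0.02, 0, 0], "wx":[0, 0, 0], "wy":[0, 0, 0], "wz":[0, 0, 0]}'
```

```text
t: 8.0
ee_pos: [0.6161, 0.0339, 0.1684]
tcp_rot: [0.0, 0.752, 0.659, 0.0]
contact_force: [0.1, 0.5, -1.8]
gripper_width: 0.0497
gripper_force: 39.9
t: 8.38
ee_pos: [0.6161, 0.0339, 0.1679]
tcp_rot: [-0.0, 0.752, 0.659, -0.0]
contact_force: [0.3, 0.3, -1.9]
gripper_width: 0.0498
gripper_force: 39.9
t: 8.75
ee_pos: [0.6161, 0.0339, 0.1677]
tcp_rot: [0.0, 0.752, 0.659, 0.0]
contact_force: [-0.6, 0.1, 1.3]
gripper_width: 0.0497
gripper_force: 39.9
```

In the tool's units: -0.0002 m is -0.008.

```bash
python3 steer.py '{"sx":[0, 0, 0], "sy":[0, 0, 0], "sz":[-0.008, 0, 0], "wx":[0, 0, 0], "wy":[0, 0, 0], "wz":[0, 0, 0]}' - 5; python3 steer.py '{"sx":[0, 0, 0, 0, 0], "sy":[0, 0, 0, 0, 0], "sz":[0, 0, 0, 0, 0], "wx":[0, 0, 0, 0, 0], "wy":[0, 0, 0, 0, 0], "wz":[0, 0, 0, 0, 0]}' 0.066; python3 steer.py '{"sx":[0, 0, 0, 0, 0], "sy":[0, 0, 0, 0, 0], "sz":[0, 0, 0, 0, 0], "wx":[0, 0, 0, 0, 0], "wy":[0, 0, 0, 0, 0], "wz":[0, 0, 0, 0, 0]}';  python3 - <<'E'
from h import *
import cv2
cv2.imwrite("pics/side2.png",env.capture("side")[:,:,::-1])
s=cv2.imread("pics/side2.png")[165:240,230:330]
cv2.imwrite("pics/e.png",cv2.resize(s,(800,600),interpolation=2))
E
```

```text
t: 9.12
ee_pos: [0.6162, 0.0339, 0.1677]
tcp_rot: [0.0, 0.752, 0.659, 0.0]
contact_force: [0.9, 0.8, 0.8]
gripper_width: 0.0503
gripper_force: 5.0
t: 9.75
ee_pos: [0.6161, 0.0339, 0.1676]
tcp_rot: [0.0, 0.752, 0.659, 0.0]
contact_force: [0.5, 0.1, 0.0]
gripper_width: 0.066
gripper_force: 0.0
t: 10.38
ee_pos: [0.6161, 0.0339, 0.1676]
tcp_rot: [-0.0, 0.752, 0.659, -0.0]
contact_force: [0.3, -0.9, -0.2]
gripper_width: 0.0659
gripper_force: 0.0
```

View pics/e.png

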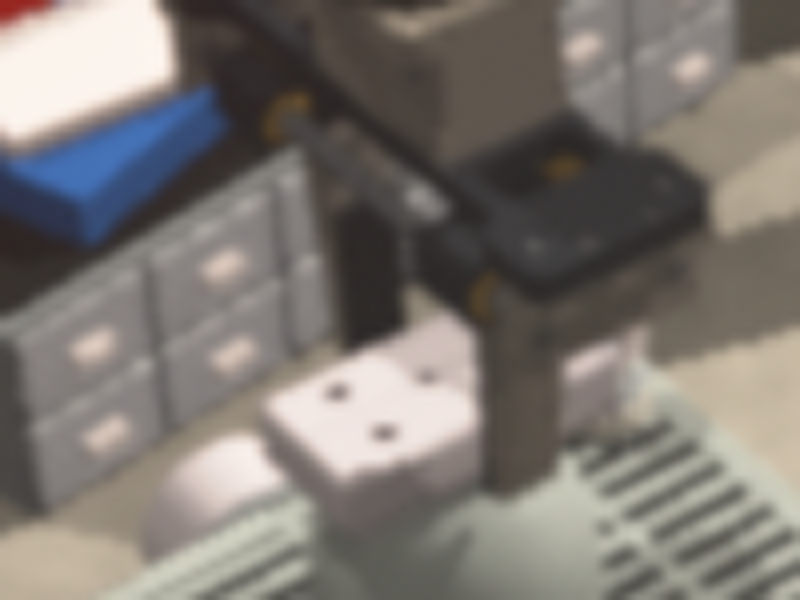

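The box sits free on the dome between the opened fingers. In crop pixels the holes are at (337,391), (384,432) and (428,376), the top +y corners at (262,405) and (345,475), and the −y near top corner at about (643,328). I'll fit the tilt from these.

```bash
python3 - <<'E'
from h import *
from scipy.spatial.transform import Rotation as Ro
L=np.array([(.028,-.0126,.025),(.028,.0119,.025),(.0037,0,.025),(.05,-.025,.025),(.05,.025,.025),(.05,.025,0),(-.05,.025,.025)])
uv=full([(337,391),(384,432),(428,376),(262,405),(345,475),(350,530),(643,328)],8,(230,165))
def w(x): return Ro.from_euler("ZXY",[x[2],x[3],x[4]]).apply(L)+[x[0],x[1],.1612]
k=[0,1,2,3,4,5]
for k in([0,1,2,3,4,5],[0,1,2,3,4,5,6],[0,1,2,6]):
  for yaw in(None,1.439):
    f=lambda x:np.r_[(proj("side",w(x))-uv)[k].ravel(),[] if yaw is None else 300*(x[2]-yaw)]
    r=least_squares(f,[.616,.034,1.439,0,0]);print(k,r.x[:2].round(4),np.degrees(r.x[2:]).round(1),r.fun.round(1))
print(((proj("side",w([.6161,.0339,1.439,0,0]))-(230,165)+.5)*8-.5).round(0).tolist())
E
```

```text
[0, 1, 2, 3, 4, 5] [0.6123 0.037 ] [80.2  9.9 -1.4] [ 0.4 -0.  -0.1 -1.   0.4  0.1 -0.9 -0.3 -0.4 -0.5  0.5  1.6]
[0, 1, 2, 3, 4, 5] [0.6128 0.0385] [82.4  9.1 -3.5] [ 0.1  0.   0.  -1.   0.2  0.3 -1.2 -0.4  0.1 -0.6  0.7  1.6 -0. ]
[0, 1, 2, 3, 4, 5, 6] [0.6124 0.0338] [77.8 10.9  2.3] [ 0.8 -0.2 -0.  -1.1  0.8 -0.3 -0.3 -0.2 -0.6 -0.3  0.9  1.5 -1.6  0.7]
[0, 1, 2, 3, 4, 5, 6] [0.6136 0.0358] [82.4  9.6 -1.2] [ 0.4 -0.1  0.3 -1.2  0.4 -0.2 -0.8 -0.2  0.4 -0.5  1.4  1.5 -2.1  0.8
 -0.1]
[0, 1, 2, 6] [0.6149 0.0315] [78.   4.2  6.6] [ 0.8 -0.   0.1 -0.   0.8 -0.3 -1.7  0.5]
[0, 1, 2, 6] [0.6162 0.0329] [82.4  2.4  3.7] [ 0.6  0.   0.7 -0.   0.6 -0.3 -2.   0.4 -0. ]
[[345.0, 386.0], [393.0, 430.0], [437.0, 374.0], [260.0, 396.0], [356.0, 485.0], [362.0, 548.0], [632.0, 343.0]]
```

Tilt from this single view is poorly determined, but the shift from the held view is small. I'll withdraw and check from both cameras with no arm in the way.

In the tool's units: -0.04 m is -1.6, -0.02 m is -0.8.

```bash
python3 steer.py '{"sx":[0, 0, 0, 0, 0], "sy":[0, 0, 0, 0, 0], "sz":[0, 0, -0.2, -0.8, -1.6], "wx":[0, 0, 0, 0, 0], "wy":[0, 0, 0, 0, 0], "wz":[0, 0, 0, 0, 0]}' 0.09; python3 steer.py '{"sx":[0, 0, 0, 0, 0], "sy":[0, 2.4, 2.4, 2.4, 2.4], "sz":[-1.6, 0, 0, 0, 0], "wx":[0, 0, 0, 0, 0], "wy":[0, 0, 0, 0, 0], "wz":[0, 0, 0, 0, 0]}'; python3 steer.py '{"sx":[0, 0, 0], "sy":[1.6, 0, 0], "sz":[0, 0, 0], "wx":[0, 0, 0], "wy":[0, 0, 0], "wz":[0, 0, 0]}'; python3 - <<'E'
from h import *
import cv2
delta((.463,.0645,.12),-.13)
for n in("top","side"):cv2.imwrite(f"pics/{n}3.png",env.capture(n)[:,:,::-1])
t=cv2.imread("pics/top3.png")[205:255,275:340];s=cv2.imread("pics/side3.png")[190:252,245:325]
cv2.imwrite("pics/f.png",np.hstack([cv2.resize(t,(390,300),interpolation=2),cv2.resize(s,(400,310),interpolation=2)[:300]]) )
T=cv2.resize(t,(520,400),interpolation=2)
g=np.full((600,800,3),0,np.uint8);g[:300,:390]=cv2.resize(t,(390,300),interpolation=2);S=cv2.resize(s[:50],(640,400),interpolation=2)
g[300:600,:]=0;g[:400,0:0]=0
g2=np.zeros((600,800,3),np.uint8);g2[:250,:325]=cv2.resize(t,(325,250),interpolation=2);g2[250:600,:560]=cv2.resize(s[:50],(560,350),interpolation=2)
cv2.imwrite("pics/f.png",g2)
E
```

```text
t: 11.05
ee_pos: [0.6152, 0.034, 0.2329]
tcp_rot: [-0.001, 0.752, 0.659, -0.001]
contact_force: [0.2, -0.7, 0.6]
gripper_width: 0.0902
gripper_force: 0.0
t: 11.68
ee_pos: [0.8348, 0.0045, 0.2766]
tcp_rot: [0.001, 0.752, 0.659, 0.001]
contact_force: [1.7, -0.6, 0.3]
gripper_width: 0.0902
gripper_force: 0.0
t: 12.05
ee_pos: [0.8609, -0.0001, 0.2746]
tcp_rot: [0.005, 0.752, 0.659, 0.006]
contact_force: [-0.4, 0.2, 1.7]
gripper_width: 0.0902
gripper_force: 0.0
t 12.05 pos [ 8.609e-01 -1.000e-04  2.746e-01] yaw 1.439 d_tool [ 0.0115 -0.4053  0.1485] rotvec [ 0.0108 -0.0131  1.5689] F [-0.37  0.22  1.68] w 0.09022336575103025 q [-0.14  1.07  0.18  0.    1.87 -0.01]
```

View pics/f.png

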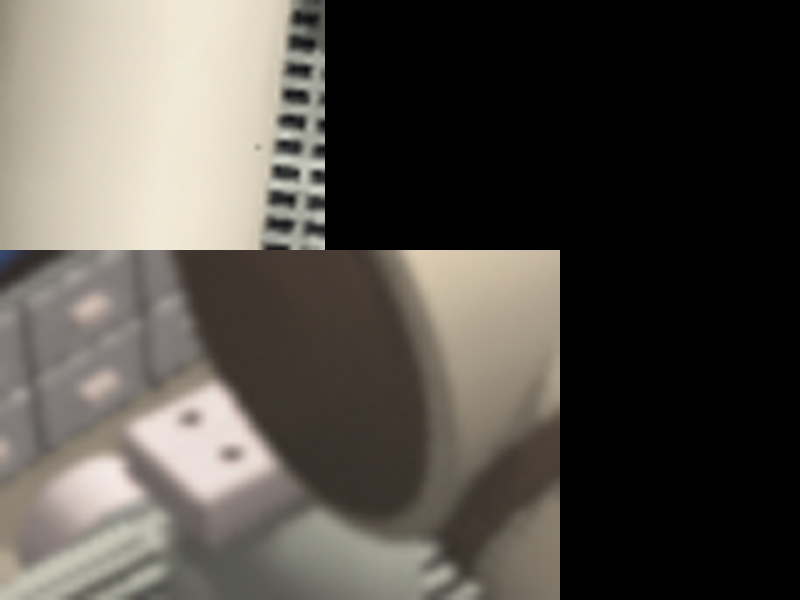

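The tool went the wrong way along +y and ended beyond the cup, above everything, and the arm blocks both views. I'll bring it back over at this height and to the right.

```bash
python3 steer.py '{"sx":[0, 0, 0, 0, 0], "sy":[-1.2, -2, -2.4, -2.4, -2.4], "sz":[0, 0, 0, 0, 0], "wx":[0, 0, 0, 0, 0], "wy":[0, 0, 0, 0, 0], "wz":[0, 0, 0, 0, 0]}'; python3 steer.py '{"sx":[0, -0.8, -2.4, -2.4, -2.4], "sy":[-2.4, -2, 0, 0, 0], "sz":[0, 0, 0, 0, 0], "wx":[0, 0, 0, 0, 0], "wy":[0, 0, 0, 0, 0], "wz":[0, 0, 0, 0, 0]}';python3 steer.py '{"sx":[-2.4, -2.4, -0.8, 0, 0], "sy":[0, 0, 0, 0, 0], "sz":[0, 0, 0, 0, 0], "wx":[0, 0, 0, 0, 0], "wy":[0, 0, 0, 0, 0], "wz":[0, 0, 0, 0, 0]}'; python3 - <<'E'
from h import *
import cv2
delta((.463,.0645,.12),-.13)
for n in("top","side"):
    im=env.capture(n);cv2.imwrite(f"pics/{n}4.png",im[:,:,::-1])
t=cv2.imread("pics/top4.png");s=cv2.imread("pics/side4.png")
g=cv2.cvtColor(t,6)[218:248,280:336]
print("\n".join("".join("%4d"%v for v in r[::1]) for r in g[:, :]))
E
```

```text
t: 12.78
ee_pos: [0.6142, 0.0326, 0.2776]
tcp_rot: [0.009, 0.752, 0.659, 0.009]
contact_force: [0.1, -0.3, 1.2]
gripper_width: 0.0898
gripper_force: 0.0
t: 13.4
ee_pos: [0.4801, -0.1546, 0.2758]
tcp_rot: [0.011, 0.752, 0.659, 0.006]
contact_force: [0.5, -0.7, -0.5]
gripper_width: 0.0903
gripper_force: 0.0
t: 14.02
ee_pos: [0.46, -0.2891, 0.2698]
tcp_rot: [0.005, 0.752, 0.66, 0.004]
contact_force: [-0.7, 0.5, -0.4]
gripper_width: 0.0902
gripper_force: 0.0
t 14.025 pos [ 0.46   -0.2891  0.2698] yaw 1.4405 d_tool [ 0.351  -0.0451  0.1491] rotvec [ 0.0112 -0.0105  1.5704] F [-0.68  0.46 -0.42] w 0.09020207365391485 q [-0.79  0.03  1.62  0.01  1.47 -0.66]
  61  59  60  54  47 110 160 170 171 171 171 170 170 167 165 167 219 227 227 227 231 231 233 232 231 229 225 222 217 211 207 209 204 186 172 156 145 130 123 110 118 100  87  76  76  66  56  62  62  57  55  55  54  56  54  55
 130 127 127 111  91 140 166 172 172 172 172 172 169 127 108 132 163 169 168 169 217 226 230 230 230 230 230 230 230 230 231 230 228 226 222 220 214 209 212 207 200 195 183 162 160 136 108 124 126 107 101  89  86  76
[... 5608 characters left out ...]
4  44  43  43  44 142 177
 127 111  91  85  85  70  67  60  58  53  45  43  43  65  79  80  81  83  85  86  85  86  88  85  84  85  87  86  86  87  87  84  84  83  81  80  78  79  94 170 186 164 156 156 136 110 104 104  87  72  71  71  61  51 147 177
 145 145 147 148 148 147 148 133 128 111  90  86  85  70  77  82  79  79  81  82  84  83  84  84  84  84  85  86  84  85  85  83  82  81  78  77  76  98 165 182 178 177 178 178 179 180 180 180 179 162 156 156 136 111 172 181
 115 116 137 142 142 143 143 144 146 147 148 148 149 149 123 104  91  79  77  78  79  80  81  81  83  82  83  83  81  83  81  80  79  77  86  93 101 133 128  94  81 111 142 148 157 173 177 177 176 176 178 177 177 180 180 180
```

```bash
python3 - <<'E'
from h import *
import cv2
from scipy.spatial.transform import Rotation as Ro
def cen(f,pts,r):
    g=cv2.cvtColor(cv2.imread(f),6).astype(float);o=[]
    for (u,v),k in zip(pts,r):
        for _ in range(4):
            a,b=int(round(u)),int(round(v));p=g[b-k:b+k+1,a-k:a+k+1]
            w=np.clip(.75*np.median(np.r_[p[0],p[-1],p[:,0],p[:,-1]])-p,0,None)
            u=(w*np.arange(a-k,a+k+1)).sum()/w.sum();v=(w.T*np.arange(b-k,b+k+1)).sum()/w.sum()
        o.append((u,v))
    return np.array(o)
t0=cen("pics/top0.png",[(426,294),(425,303),(434.5,299.5),(447.3,301.4)],[3,3,3,4])
t4=cen("pics/top4.png",[(294.2,220.3),(292.8,230.4),(303.7,227),(318.5,229)],[3,3,2,4])
s4=cen("pics/side4.png",[(272.1,213.9),(278,219),(283.5,212)],[2,2,2])
print(t0,t4,s4)
# local hole coords from t0, centre from box corner fit (.4367,-.3037)
b=1.4355;p=np.array([ray("top",q,.025) for q in t0])[:,:2]-[.43673,-.30372]
l=np.c_[p@[np.cos(b),np.sin(b)],p@[-np.sin(b),np.cos(b)]];print(l.round(4))
L=np.c_[l,0*l[:,0]+.025]
w=lambda x,z=.1612:Ro.from_euler("ZXY",[x[2],x[3],x[4]]).apply(L)+[x[0],x[1],z]
r=least_squares(lambda x:(proj("top",w([*x,0,0]))-t4).ravel(),[.616,.034,1.44]);print("top level fit",r.x,r.fun.round(2))
# both, with side image bias free (2 px)
f=lambda x:np.r_[(proj("top",w(x))-t4).ravel(),(proj("side",w(x))[:3]+x[5:7]-s4).ravel(),x[5:7]/3]
r=least_squares(f,[.616,.034,1.44,0,0,0,0]);print("both",r.x[:3],np.degrees(r.x[3:5]),r.x[5:],r.fun.round(2))
E
```

```text
<stdin>:10: RuntimeWarning: invalid value encountered in scalar divide
Traceback (most recent call last):
ValueError: cannot convert float NaN to integer
```

```bash
cat >m.py <<'E'
from h import *
import cv2
from scipy.spatial.transform import Rotation as Ro
def cen(f,pts,r):
    g=cv2.cvtColor(cv2.imread(f),6).astype(float);o=[]
    for (u,v),k in zip(pts,r):
        for _ in range(3):
            a,b=int(round(u)),int(round(v));p=g[b-k:b+k+1,a-k:a+k+1]
            w=np.clip(.3*p.min()+.7*np.median(p)-p,0,None)
            u=(w*np.arange(a-k,a+k+1)).sum()/w.sum();v=(w.T*np.arange(b-k,b+k+1)).sum()/w.sum()
        o.append((u,v))
    return np.array(o)
t0=cen("pics/top0.png",[(426,294),(425,303),(434.5,299.5),(447.3,301.4)],[2,2,2,4])
t4=cen("pics/top4.png",[(294.2,220.3),(292.8,230.4),(303.7,227),(318.5,229)],[2,2,2,4])
s4=cen("pics/side4.png",[(272.1,213.9),(278,219),(283.5,212)],[2,2,2])
print(t0.round(2).tolist(),t4.round(2).tolist(),s4.round(2).tolist())
b=1.4355;p=np.array([ray("top",q,.025) for q in t0])[:,:2]-[.43673,-.30372]
l=np.c_[p@[np.cos(b),np.sin(b)],p@[-np.sin(b),np.cos(b)]];print(l.round(4).tolist())
L=np.c_[l,0*l[:,0]+.025]
w=lambda x,z=.1612:Ro.from_euler("ZXY",[x[2],x[3],x[4]]).apply(L)+[x[0],x[1],z]
r=least_squares(lambda x:(proj("top",w([*x,0,0]))-t4).ravel(),[.616,.034,1.44]);print("top level fit",r.x,r.fun.round(2))
for S in(.5,3):
  f=lambda x:np.r_[(proj("top",w(x))-t4).ravel(),(proj("side",w(x))[:3]+x[5:7]-s4).ravel(),x[5:7]*.2/S]
  r=least_squares(f,[.616,.034,1.44,0,0,0,0]);print("both",r.x[:3],np.degrees(r.x[3:5]),r.x[5:],r.fun.round(2))
E
python3 m.py; python3 - <<'E'
import cv2
s=cv2.cvtColor(cv2.imread("pics/side4.png"),6)[196:236,258:312]
print("\n".join("".join("%4d"%v for v in r) for r in s))
E
```

```text
[[425.95, 293.69], [424.92, 302.99], [434.37, 299.54], [447.26, 301.33]] [[294.15, 220.35], [292.71, 230.51], [303.7, 226.95], [318.36, 228.76]] [[272.01, 213.9], [277.65, 218.61], [282.96, 211.86]]
[[0.0277, -0.0127], [0.0279, 0.0119], [0.004, -0.0002], [-0.0304, 0.0004]]
top level fit [0.6167379  0.03480813 1.43733679] [-0.04 -0.16 -0.02  0.21 -0.03 -0.14  0.09  0.08]
both [0.61404006 0.03409782 1.42870302] [6.02145469 2.72935162] [-0.46358621  0.24706455] [ 0.04 -0.04 -0.08  0.12 -0.06 -0.15  0.03  0.04 -0.07  0.04  0.   -0.01
  0.15 -0.07 -0.19  0.1 ]
both [0.61407164 0.03420313 1.43035687] [5.95956286 2.35317297] [-0.50647572  0.30550328] [ 0.05 -0.03 -0.06  0.13 -0.04 -0.15  0.06  0.05 -0.1   0.04 -0.02 -0.02
  0.12 -0.02 -0.03  0.02]
 187 182 163 148 142 136 120 116 128 138 144 148 153 152 153 150 146 145 145 143 139 133 119 123 133 137 135 133 129 128 133 135 140 144 144 144 143 144 144 146 146 146 145 146 147 148 148 147 151 158 167 167 162 147
 213 202 178 154 143 136 119 109 123 149 170 169 158 148 147 150 158 166 156 146 140 135 123 124 131 132 123 124 134 139 144 146 147
[... 7630 characters left out ...]
3  92  90  87  86  90 105 116 119 119 123 123 113
 213 199 173 149 133 122 116 104  91  94 106 112 109 100  95  94  96  97  99 100 101 101 102 103 104 106 109 111 110 109 107 105 103 101  99  99  97  96  95  95  94  93  92  90  88  86  93 110 111 101  94 113 142 162
 173 152 136 125 118 106  92  80  79  92 107 112 112 104  99  97  97  99 100 100 100 101 103 103 105 107 108 109 109 108 105 104 102 100  99  98  96  96  95  95  94  94  91  90  88  86  89  96  91  92 110 142 175 190
 136 125 118 107  94  82  80  91 106 112 113 112 113 113 110 104  99  99  99 100 101 100 101 102 104 105 106 107 106 105 103 103 101 100  98  97  97  95  95  95  94  93  92  90  88  87  89 101 116 141 172 181 177 171
```

```bash
cat >>m.py <<'E'
print("---")
s5=cen("pics/side4.png",[(272.1,213.9),(277.8,218.6),(283.0,211.9),(294.7,206.7)],[2,2,2,3]);print(s5.round(2).tolist())
tl=np.r_[full((303,8),6,(238,212)),full((525,235),6,(238,212))]
sl=np.r_[full((258,48),4.8,(215,205)),full((437,258),4.8,(215,205))]
def W(x):
    th=np.array([x[3],x[4]]);R=Ro.from_rotvec([-th[1],th[0],0])*Ro.from_euler("Z",x[2]);n=R.apply([0,0,1])
    # underside centre: sphere centre + 45 n + in-plane shift -> COM (12.5 up) above contact
    C=np.array([x[0],x[1],.116]);c=C+.045*n; hor=-.0125*np.array([th[0],th[1],0])
    o=c+hor-n*np.dot(hor,n)
    return R.apply(L)+o
def F(x):
    bt,bs=x[5:7],x[7:9]
    return np.r_[((proj("top",W(x))+bt-t4)/.12).ravel(),((proj("side",W(x))+bs-s5)/.2).ravel(),
     (cupext("top",x[:2])+np.r_[bt,bt]-tl)/.35,(cupext("side",x[:2])+np.r_[bs,bs]-sl)/.4,x[5:]/.6]
r=least_squares(F,[.616,.034,1.44,0,0,0,0,0,0],x_scale=[.001,.001,.01,.01,.01,1,1,1,1],diff_step=1e-5)
C=np.linalg.inv(r.jac.T@r.jac);print(r.x[:3],"tilt deg toward x,y",np.degrees(r.x[3:5]),"+-",np.degrees(np.sqrt(np.diag(C)))[3:5],r.x[5:].round(2));print(r.fun.round(1))
E
python3 m.py | sed -n '/---/,$p'
```

```text
---
[[272.01, 213.9], [277.65, 218.61], [282.96, 211.86], [294.81, 206.53]]
[0.61592257 0.03486344 1.43652691] tilt deg toward x,y [1.29482923 0.32424059] +- [0.50966503 0.43512441] [ 0.16  0.2  -0.3   0.51]
[-0.3 -1.1 -0.2  1.7 -0.3 -1.1  0.7  0.7 -1.1 -1.8  0.   1.1  0.5  0.7
  0.4 -2.1 -0.3 -1.5  0.6  0.7 -0.6  0.1  1.2  3.5  0.3  0.3 -0.5  0.8]
```

The fitted tilt is about 1.3° ± 0.5°, so the enclosure is balanced close to level. Next is the bar: shut the fingers, turn the tool so its y runs along the bar, and go above bar_mid.

Units first: shifts go in units of 25 mm and turns go in units of 0.1 rad. So -0.0105 rad is -0.105.

```bash
python3 steer.py '{"sx":[0, 0, 0, 0, 0], "sy":[0, 0, 0, 0, 0], "sz":[0, 0, 0, 0, 0], "wx":[0.112, 0, 0, 0, 0], "wy":[-0.105, 0, 0, 0, 0], "wz":[0, 1.8, 1.8, 1.8, 1.8]}' 0 10; python3 steer.py '{"sx":[0, 0, 0, 0, 0], "sy":[0, 0, 0, 0, 0], "sz":[0, 0, 0, 0, 0], "wx":[0, 0, 0, 0, 0], "wy":[0, 0, 0, 0, 0], "wz":[1.8, 1.8, 1.8, 1.8, 1.3]}'; python3 steer.py '{"sx":[0, 0], "sy":[0, 0], "sz":[0, 0], "wx":[0, 0], "wy":[0, 0], "wz":[0, 0]}'; python3 - <<'E'
from h import *
delta((.463,.0645,.13),-.13)
E
```

```text
t: 14.75
ee_pos: [0.4591, -0.2892, 0.2675]
tcp_rot: [0.004, 0.937, 0.349, -0.003]
contact_force: [-0.2, -0.0, 0.7]
gripper_width: 0.042
gripper_force: 0.0
t: 15.38
ee_pos: [0.4591, -0.2892, 0.2675]
tcp_rot: [0.005, 0.998, -0.067, -0.001]
contact_force: [0.0, 0.1, -0.1]
gripper_width: 0.0001
gripper_force: 0.0
t: 15.62
ee_pos: [0.459, -0.2895, 0.2676]
tcp_rot: [0.005, 0.998, -0.064, -0.001]
contact_force: [-0.2, 1.0, 0.2]
gripper_width: 0.0005
gripper_force: 0.0
t 15.625 pos [ 0.459  -0.2895  0.2676] yaw -0.1285 d_tool [-0.0413 -0.3528  0.1344] rotvec [0.0091 0.0009 0.0015] F [-0.15  1.02  0.19] w 0.0004627632993190884 q [-0.78  0.04  1.62 -0.01  1.48  0.92]
```

```bash
python3 steer.py '{"sx":[-0.212, -0.28, -0.28, -0.28, -0.28], "sy":[-1.312, -2.2, -2.2, -2.2, -2.2], "sz":[0, 0, 0, 0, 0], "wx":[0.09, 0, 0, 0, 0], "wy":[0.01, 0, 0, 0, 0], "wz":[0, 0, 0, 0, 0]}'; python3 steer.py '{"sx":[-0.28, -0.04, 0, 0, 0], "sy":[-2.2, -1.8, 0, 0, 0], "sz":[0, 0, 1.6, 2, 1.6], "wx":[0, 0, 0, 0, 0], "wy":[0, 0, 0, 0, 0], "wz":[0, 0, 0, 0, 0]}';python3 steer.py '{"sx":[0, 0, 0], "sy":[0, 0, 0], "sz":[0, 0, 0], "wx":[0, 0, 0], "wy":[0, 0, 0], "wz":[0, 0, 0]}'; python3 - <<'E'
from h import *
delta((.463,.0645,.072),-.13)
E
```

```text
t: 16.25
ee_pos: [0.4587, -0.0331, 0.2675]
tcp_rot: [0.0, 0.998, -0.065, 0.0]
contact_force: [-0.2, 0.5, -0.6]
gripper_width: 0.0006
gripper_force: 0.0
t: 16.88
ee_pos: [0.4635, 0.0657, 0.1356]
tcp_rot: [0.0, 0.998, -0.064, -0.0]
contact_force: [1.5, -0.3, 0.0]
gripper_width: 0.0005
gripper_force: 0.0
t: 17.25
ee_pos: [0.4658, 0.065, 0.1396]
tcp_rot: [0.0, 0.998, -0.065, 0.002]
contact_force: [-0.6, 0.6, 0.6]
gripper_width: 0.0004
gripper_force: 0.0
t 17.25 pos [0.4658 0.065  0.1396] yaw -0.1309 d_tool [-0.003   0.0009  0.0676] rotvec [ 0.0001 -0.0046 -0.0009] F [-0.61  0.62  0.61] w 0.00043896985657178165 q [-0.12 -0.05  1.97 -0.    1.22  1.58]
```

```bash
python3 steer.py '{"sx":[-0.12, 0, 0, 0, 0], "sy":[0.036, 0, 0, 0, 0], "sz":[1.2, 0.8, 0.4, 0, 0], "wx":[0, 0, 0, 0, 0], "wy":[-0.046, 0, 0, 0, 0], "wz":[0, 0, 0, 0, 0]}'; python3 - <<'E'
from h import *
delta((.463,.0645,.072),-.13)
E
```

```text
t: 17.88
ee_pos: [0.462, 0.0646, 0.0785]
tcp_rot: [-0.0, 0.998, -0.066, -0.001]
contact_force: [0.3, -0.0, 0.2]
gripper_width: 0.0004
gripper_force: 0.0
t 17.875 pos [0.462  0.0646 0.0785] yaw -0.1312 d_tool [0.0011 0.     0.0065] rotvec [ 0.      0.002  -0.0012] F [ 0.27 -0.05  0.15] w 0.0003750691525027262 q [-0.12  0.04  2.02 -0.    1.09  1.58]
```

In the tool's units: 0.005 m is 0.2, -0.003 m is -0.12.

```bash
python3 steer.py '{"sx":[-0.12, 0, 0, 0, 0], "sy":[0, 0, 0, 0, 0], "sz":[0.2, 0.04, 0.04, 0.04, 0], "wx":[0, 0, 0, 0, 0], "wy":[0, 0, 0, 0, 0], "wz":[0, 0, 0, 0, 0]}'; python3 steer.py '{"sx":[0, 0, 0, 0], "sy":[0, 0, 0, 0], "sz":[0.04, 0.04, 0.04, 0], "wx":[0, 0, 0, 0], "wy":[0, 0, 0, 0], "wz":[0, 0, 0, 0]}'; python3 - <<'E'
from h import *
delta((.463,.0645,.065),-.13);print(env.read_state()["ft_torque"])
E
```

```text
t: 18.5
ee_pos: [0.4577, 0.0652, 0.0693]
tcp_rot: [-0.0, 0.998, -0.066, -0.002]
contact_force: [-2.4, 1.1, 4.1]
gripper_width: 0.0006
gripper_force: 2.3
t: 19.0
ee_pos: [0.4575, 0.0653, 0.0663]
tcp_rot: [-0.0, 0.998, -0.066, -0.003]
contact_force: [-4.9, -0.3, 7.1]
gripper_width: 0.0004
gripper_force: 3.7
t 19.0 pos [0.4575 0.0653 0.0663] yaw -0.1311 d_tool [0.0056 0.     0.0013] rotvec [ 0.0001  0.0055 -0.0011] F [-4.9  -0.33  7.14] w 0.0003671916218652611 q [-0.12  0.05  2.03 -0.    1.07  1.58]
[ 0.14133102  0.8569709  -0.02610837]
```

```bash
python3 steer.py '{"sx":[0, 0], "sy":[0, 0], "sz":[0.028, 0], "wx":[0, 0], "wy":[0, 0], "wz":[0, 0]}'; python3 steer.py '{"sx":[0, 0], "sy":[0, 0], "sz":[0.028, 0], "wx":[0, 0], "wy":[0, 0], "wz":[0, 0]}'
```

```text
t: 19.25
ee_pos: [0.4575, 0.0652, 0.0657]
tcp_rot: [-0.0, 0.998, -0.066, -0.003]
contact_force: [-4.6, 0.1, 6.6]
gripper_width: 0.0006
gripper_force: 4.0
t: 19.5
ee_pos: [0.4575, 0.0653, 0.0651]
tcp_rot: [-0.0, 0.998, -0.066, -0.003]
contact_force: [-6.5, 1.2, 8.3]
gripper_width: 0.0008
gripper_force: 4.5
```

```bash
python3 - <<'E'
from h import *
import cv2
im=env.capture("top");cv2.imwrite("pics/top5.png",im[:,:,::-1]);print(env.read_state()["contact_force"],env.read_state()["ee_pos"])
E
```

```text
[-6.06482514 -0.03637748  8.24244693] [0.45749198 0.06524086 0.06516038]
```

```bash
for i in 1; do python3 steer.py '{"sx":[0, 0], "sy":[0, 0], "sz":[0.02, 0], "wx":[0, 0], "wy":[0, 0], "wz":[0, 0]}'; done; python3 steer.py '{"sx":[0, 0], "sy":[0, 0], "sz":[0.02, 0], "wx":[0, 0], "wy":[0, 0], "wz":[0, 0]}';python3 steer.py '{"sx":[0, 0], "sy":[0, 0], "sz":[0.02, 0], "wx":[0, 0], "wy":[0, 0], "wz":[0, 0]}'
```

```text
t: 19.8
ee_pos: [0.4575, 0.0653, 0.065]
tcp_rot: [-0.0, 0.998, -0.065, -0.003]
contact_force: [-6.8, 0.3, 11.6]
gripper_width: 0.0001
gripper_force: 6.1
t: 20.05
ee_pos: [0.4576, 0.0653, 0.0649]
tcp_rot: [-0.0, 0.998, -0.065, -0.003]
contact_force: [-8.9, 1.2, 13.8]
gripper_width: 0.0006
gripper_force: 7.8
t: 20.3
ee_pos: [0.4576, 0.0652, 0.0647]
tcp_rot: [-0.0, 0.998, -0.065, -0.003]
contact_force: [-8.3, 0.4, 17.8]
gripper_width: 0.0001
gripper_force: 9.4
```

In the tool's units: 0.06 m is 2.4, -0.05 m is -2.

```bash
python3 steer.py '{"sx":[0, 0, 0, 0], "sy":[0, 0, 0, 0], "sz":[0, 0, 0, 0], "wx":[0, 0, 0, 0], "wy":[0, 0, 0, 0], "wz":[0, 0, 0, 0]}'; python3 steer.py '{"sx":[0, 0, 0, 0, -1.6], "sy":[0, 0, 0, 0, 0], "sz":[-0.24, -0.6, -1.2, -1.2, -1.2], "wx":[0, 0, 0, 0, 0], "wy":[0, 0, 0, 0, 0], "wz":[0, 0, 0, 0, 0]}'; python3 steer.py '{"sx":[-2, 0, 0, 0, 0], "sy":[0, 2.4, 2.4, 2.4, 2.4], "sz":[-0.8, 0, 0, 0, 0], "wx":[0, 0, 0, 0, 0], "wy":[0, 0, 0, 0, 0], "wz":[0, 0, 0, 0, 0]}';python3 steer.py '{"sx":[0, 0, 0, 0], "sy":[2.4, 2, 0, 0], "sz":[0, 0, 0, 0], "wx":[0, 0, 0, 0], "wy":[0, 0, 0, 0], "wz":[0, 0, 0, 0]}'; python3 - <<'E'
from h import *
import cv2
for n in("top","side"):
    im=env.capture(n);cv2.imwrite(f"pics/{n}6.png",im[:,:,::-1])
    a=cv2.imread(f"pics/{n}4.png").astype(int);b=im[:,:,::-1].astype(int);d=abs(a-b).max(2)
    r=(slice(210,255),slice(278,340)) if n=="top" else (slice(190,260),slice(255,320))
    print(n,"box/cup diff max",d[r].max())
    a=cv2.imread(f"pics/{n}0.png").astype(int);d=abs(a-b).max(2)
    r=(slice(270,306),slice(245,355)) if n=="top" else (slice(255,330),slice(265,375))
    print(n,"bar diff vs start",d[r].max(),(d[r]>40).sum())
delta((0,0,0),0)
E
sed -i 's/top4/top6/;s/side4/side6/g' m.py; python3 m.py | sed -n '/---/,$p'
```

```text
t: 20.8
ee_pos: [0.4576, 0.0652, 0.0648]
tcp_rot: [-0.0, 0.998, -0.065, -0.003]
contact_force: [-9.1, 1.4, 17.1]
gripper_width: 0.0004
gripper_force: 9.4
t: 21.42
ee_pos: [0.4201, 0.0698, 0.1764]
tcp_rot: [-0.0, 0.998, -0.066, -0.001]
contact_force: [-0.4, -0.2, 0.6]
gripper_width: 0.0002
gripper_force: 0.0
t: 22.05
ee_pos: [0.3376, -0.1633, 0.1957]
tcp_rot: [0.001, 0.998, -0.066, -0.001]
contact_force: [0.3, 0.5, 0.9]
gripper_width: 0.0003
gripper_force: 0.0
t: 22.55
ee_pos: [0.3235, -0.2697, 0.1949]
tcp_rot: [-0.0, 0.998, -0.066, -0.002]
contact_force: [-0.1, -0.3, 0.1]
gripper_width: 0.0004
gripper_force: 0.0
top box/cup diff max 107
top bar diff vs start 85 1235
side box/cup diff max 133
side bar diff vs start 149 2506
t 22.65 pos [ 0.3237 -0.2691  0.1949] yaw -0.1298 d_tool [-0.3551 -0.225   0.1963] rotvec [-0.0002  0.004  -0.1298] F [ 0.09  0.62 -0.76] w 0.0006998319651343634 q [-0.98 -0.24  2.03 -0.    1.36  0.72]
---
[[271.74, 213.58], [277.63, 218.63], [282.97, 211.84], [294.68, 206.18]]
[0.61600331 0.0347385  1.43761118] tilt deg toward x,y [1.37273506 0.41686419] +- [0.50976848 0.43511732] [ 0.17  0.24 -0.36  0.39]
[-0.4 -1.1  0.3  2.  -0.4 -1.6  0.3  0.9 -0.2 -0.8 -0.3  0.4 -0.   0.
  0.5 -1.2 -0.1 -1.5  0.8  0.7 -0.7 -0.2  1.   3.1  0.3  0.4 -0.6  0.7]
```

```bash
python3 -c "
from station import env
print(env.close_job())"
```

```text
the job is handed in; nothing more can be done
None
```

I handed the job in at about 23 s: the enclosure is balanced drilled face up on the cup, tilted about 1.4° by camera fit. I pressed the start bar near its middle to its stop, held it about a second and let go; how evenly its ends went down and its spring-back were not seen on camera.

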